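Index the board holder to its next hole

TASK

The round circuit-board holder is locked by a spring plunger: pull the plunger's black knob up, turn the holder counterclockwise (seen from above) to the very next hole of the index ring and let the spring drive the pin fully home there, so that the holder is locked. How far round that hole is has been set anew, so find it by feel, gently: never force the pin, neither sideways against the side of a hole nor down onto the ring, and leave the other things on the bench alone.

Things in the scene. Friction and masses are not known exactly. Their poses are not given: they have to be found in the camera images.
- base: fixed round base: painted flange 244 mm across, 12 mm high, carrying a flat steel index ring (radius 74 to 106 mm, top 22 mm above the bench) with square-cut holes 11.5 mm wide on radius 90 mm. Origin on the turning axis at bench height, z up, x axis towards the hole where the pin starts. Elsewhere the ring is flat and carries the pin
- start_hole (a point): mouth of the hole where the pin starts, 22 mm above the bench, on the base's x axis at radius 90 mm. The next hole counterclockwise lies anywhere from 0.60 to 0.97 rad (34 to 56 degrees) round the axis from it, in a sector of the ring that was adjusted and clamped; it is not listed, only seen as a dark square. A hole 0.785 rad clockwise is the wrong one
- spindle: the centre post carrying all that turns (holder and plunger); it does not turn itself. Origin on the vertical turning axis at bench height. The plunger in the turning part takes at most 20 N between pin and ring; sliding the pin over the ring by the knob takes about 3 to 5 N sideways, clearly less than pushing on a locked pin
- stage (a joint): angle of the holder about the vertical axis, rad, 0 in the start hole, positive counterclockwise from above; stops at -1.0 and 1.3. Aluminium disc of radius 66 mm, top 36 mm above the bench, with a circuit board between two black jaws (to 54 mm high), and an arm 34 mm wide (top 36 mm) out to radius 108 mm that carries the plunger. Friction about 0.15 N m; stays where it is left
- plunger (a joint): lift of the plunger, m: 0 = pin fully home, 0.012 = pin's tip level with the ring's top (clear, or riding on the ring), 0.018 = upper stop. The spring pushes down with 4 N at 0, 7 N at 0.012, 9 N at 0.018. The pin is a 10 mm rod with a 1.5 mm chamfer, 0.75 mm play either side in a hole. Let go between holes it rides on the ring and snaps down by itself when pushed on over a hole
- knob_top (a point): centre of the top face of the plunger's knob, a black upright cylinder 26 mm in diameter and 24 mm tall on radius 90 mm, to be gripped on its sides; 77 mm above the bench when the pin is home, moves with lift and turning. Below the knob are 8 mm of bare stem and then a collar of 20 mm diameter whose top is 45 mm above the bench
- jar: small amber jar with steel lid, 44 mm across, 40 mm high, loose near the base; to be left alone. Origin at its underside
- spool: grey spool 52 mm across, 36 mm high, loose near the base; to be left alone. Origin at its underside
- heatsink: aluminium block 40 x 30 x 22 mm, loose near the base; to be left alone. Origin at its underside
- dropper: white plastic bottle 42 mm across, 105 mm high, standing on the left of the bench; to be left alone. Origin at its underside
- screwdriver: orange-handled screwdriver lying on the left of the bench; to be left alone
- spanner: steel spanner lying on the right of the bench; to be left alone
- tray: black parts tray 110 x 150 x 28 mm on the right of the bench; to be left alone. Origin at its underside

How it is judged (in metres and radians):
On the way, in this order (a step that is already met when the one before it is completed fails the run):
1. the pin is pulled clear of its hole (value of joint plunger above 0.0105 m and value of joint stage below 0.1 rad), for 0.05 s.
2. the holder is turned counterclockwise with the pin out (value of joint plunger above 0.0105 m and value of joint stage above 0.25 rad), for 0.05 s.
At the end, for the whole second after the job is handed in: the pin is home (lift under 2 mm) in the next hole counterclockwise (holder between 0.55 and 1.02 rad, where only that hole lies), and the holder is at rest (value of joint plunger below 0.002 m and value of joint stage between 0.55 and 1.02 rad and velocity of joint stage between -0.05 and 0.05 rad/s); the robot touches nothing.
It fails at once if the pin is forced sideways or down against the ring with more than 20 N (contact force between spindle and base above 20 N).
It fails at once if a bystander is moved by more than 20 mm (distance of any of jar, spool, heatsink, dropper, screwdriver, spanner, tray from where it was at the start of the episode above 0.02 m).
It also fails if it takes over 51 s, if anything falls off the work surface, if the arm or the gripper's body presses on something with over 40 N, if the wrist force passes 120 N, or if a joint passes its speed limit or range.

ROBOT

A 6-joint arm with a two-finger parallel gripper is mounted at the origin on the work surface. World frame = base frame: x ahead of the robot, y to its left, z up, the work surface at z = 0. Lengths are in mm, angles in rad, forces in N, time in s.
With the tool pointing down it reaches from about 400 to 825 mm from the base axis. Payload 7 kg.
Tool frame: the origin (TCP) lies at the very end of the fingers, on their centre line; the grasp point (between the pads) lies 19 mm behind it; z points along the fingers, y is the line along which they close (so a half turn about z gives the same grasp; the last joint's range is limited). The gripper opens to 88 mm and grips with 3 to 60 N. Pads are 19 mm wide; open, the fingers measure 130 mm over their backs; the gripper's body (78 mm by 193 mm) begins 47 mm behind the grasp point.
Start: joints at [-0.979, 0.359, 0.012, 0, -1.224, -0.288], TCP at [201.898, -644.075, 226.561] pointing down, gripper open.
Joint ranges: [-3.07, 3.07], [-1.43, 2.12], [-1.02, 1.25], [-3.03, 1.67], [-3.05, -0], [-3.03, 3.03]. Speed limits (rad/s): [2.39, 2.39, 3.01, 3.14, 3.14, 3.14].

INTERFACE

Orientations are given as a rotation vector (axis times angle).
In Python, from bench import status, cams, ticket gives the robot as it stands.
- The arm moves only by the shell command python3 -m creep 'ROWS' [FORCE]. ROWS is JSON, a list of rows, each an object with "translation": the shift along the tool's x, y, z in mm, a list of three; "rot": the turn, a rotation vector about the tool's x, y, z in degrees, a list of three; "hand": the closure, from -1 (fully open) to 1 (shut). A call has 1 to 8 rows; each row is the pose to reach, as a shift and turn from the pose commanded when the call began, along the tool's axes at that moment; what a row does not reach only later rows make up. A row lasts 1/10 s, in which the tool goes at most 50 mm and 8.59 degrees, less where a joint would pass 70% of its speed; a pose out of reach is approached as far as the arm can. A call with a gripper value outside its range is refused whole. The fingers move at their own pace and stop on an object; FORCE is the grip in N (left out, the last holds). Time passes only in rows, so rows that repeat a pose let the fingers close. It gives the time, the measured TCP pose, the force, the opening and the grip force at its end, in the units of the state.
- status.read_state(): the state, without advancing time (a new reading comes with each control period).
- cams.capture(name): name is "scene" or "top" or "wrist"; returns a dict with "image" (400x640x3 uint8, red, green, blue), "intrinsics" (3x3 intrinsics, pixels), "origin" and "orientation" of the camera in the world. Camera axes: x right, y down, z forward; pixel columns grow to the right and rows downward; lengths in mm; the calibration is good to about 2 mm. A picture is of the moment at which its call begins. There is no depth.
- ticket.finish_job(): hands the job in; it is judged then, once.
The state is a dict: "time": time; "q": joint angles; "qd": joint speeds; "effort": joint torques, N m; "tool_pos": TCP position; "eef_rot": TCP orientation; "force": force on the tool from outside, world axes, zero at the start; "moment": the same for the moment, N m; "width": finger opening in mm; "grip_force": force on a finger pad.
Only numpy, scipy, OpenCV 4.12 (cv2) and the standard library are available. Lean on these libraries where they do the work, as an engineer would, in place of code of your own. Each camera call takes 0.05 s, during which the arm holds its last target. There are 200 camera calls.

## Working session

There is one attempt and no reset: what is moved stays moved. The work goes in short steps, Python scripts to look and compute and a shell command to move; the robot and the scene stay as the last step left them, time stands still between calls to the robot, and variables do not carry over. Pictures are saved under pics/ and viewed, at most 10 in all, crops included, and the job is handed in when it is done.

```bash
mkdir -p pics
python3 - <<'E'
from bench import status,cams
import cv2,numpy as np
s=status.read_state()
print({k:np.round(v,3).tolist() for k,v in s.items()})
for n in("top","scene"):
    c=cams.capture(n);cv2.imwrite(f"pics/{n}0.png",c["image"][:,:,::-1])
    print(n,np.round(c["intrinsics"],1).tolist(),np.round(c["origin"],1).tolist(),np.round(c["orientation"],4).tolist())
E
```

```text
{'time': 0.0, 'q': [-0.979, 0.359, 0.011, -0.0, -1.224, -0.288], 'qd': [-0.0, -0.001, 0.002, -0.0, -0.001, 0.001], 'effort': [-0.001, -58.271, 29.306, 6.997, 0.007, -0.0], 'tool_pos': [201.769, -643.631, 225.643], 'eef_rot': [0.475, -3.105, -0.002], 'force': [-0.118, 0.161, -0.123], 'moment': [-0.01, -0.008, -0.01], 'grip_force': 0.0, 'width': 87.737}
top [[467.1, 0.0, 319.2], [0.0, 467.1, 197.1], [0.0, 0.0, 1.0]] [310.0, 0.9, 1301.1] [-2.1342, 2.104, -0.2145]
scene [[370.4, 0.0, 317.2], [0.0, 370.4, 194.8], [0.0, 0.0, 1.0]] [1085.1, -158.6, 849.6] [-2.1114, -1.5456, 0.4857]
```

View pics/top0.png

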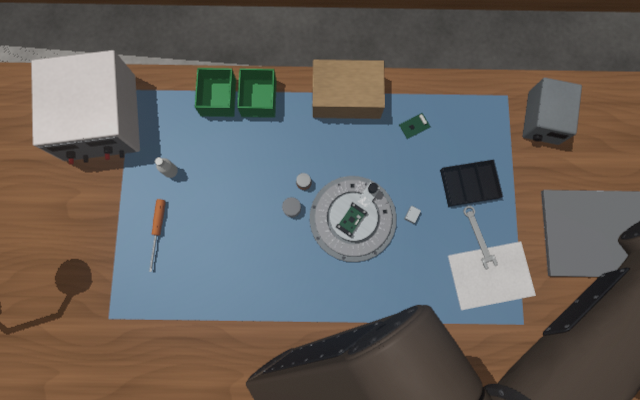

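View pics/scene0.png

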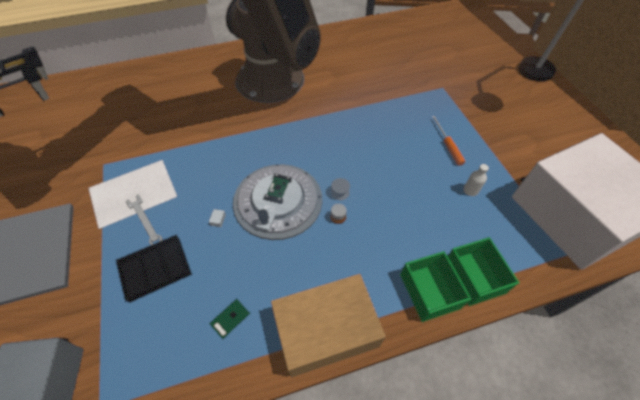

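The top view shows the base centred near pixel (353,218), the knob near (373,188), the jar and spool near (304,181) and (292,207), and the heatsink near (413,215). In the scene view the knob is near (263,216).

```bash
cat > h.py <<'E'
import numpy as np,cv2
from scipy.spatial.transform import Rotation as R
def ray(c,u,v):
    d=R.from_rotvec(c["orientation"]).as_matrix()@np.linalg.inv(c["intrinsics"])@np.array([u,v,1.])
    return np.array(c["origin"]),d
def onplane(c,u,v,z):
    o,d=ray(c,u,v);return o+d*(z-o[2])/d[2]
def proj(c,p):
    q=c["intrinsics"]@(R.from_rotvec(c["orientation"]).as_matrix().T@(np.array(p)-c["origin"]));return q[:2]/q[2]
E
python3 - <<'E'
from h import *
from bench import cams
c=cams.capture("top");im=c["image"]
hsv=cv2.cvtColor(im,cv2.COLOR_RGB2HSV)
m=((hsv[...,1]<60)).astype(np.uint8)
roi=np.zeros_like(m);roi[165:270,300:402]=1
m=cv2.morphologyEx(m*roi,cv2.MORPH_CLOSE,np.ones((5,5)))
k=max(cv2.findContours(m,0,1)[0],key=cv2.contourArea)
m2=np.zeros_like(m);cv2.drawContours(m2,[k],-1,1,-1);m2=cv2.morphologyEx(m2,cv2.MORPH_OPEN,np.ones((25,25)))
k=max(cv2.findContours(m2,0,1)[0],key=cv2.contourArea)
e=cv2.fitEllipse(k);print(e,onplane(c,*e[0],8))
for n,(u,v,z) in dict(knob=(373,188,77)).items(): print(n,onplane(c,u,v,z))
x=im[155:280,270:430]
cv2.imwrite("pics/z.png",cv2.resize(x,None,fx=5,fy=4.8,interpolation=cv2.INTER_CUBIC)[:,:,::-1])
E
```

```text
((352.5687561035156, 218.46975708007812), (83.76195526123047, 85.84571075439453), 108.09380340576172) [509.75839037 -96.64750711   8.        ]
knob [ 582.58890641 -146.3490831    77.        ]
```

View pics/z.png

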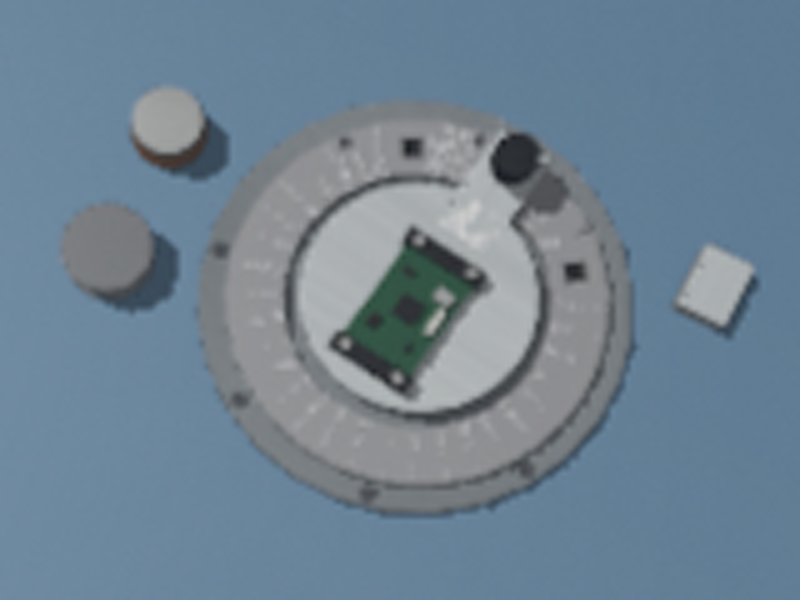

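Crop: the knob top is at crop (516,157) = px (373.2,187.7). The next CCW hole is at crop (411,147) = px (352.2,185.6), and the wrong CW hole is at (574,271) = px (384.8,211.5).

Run:
```python
from h import *
from bench import cams,status
c=cams.capture("top");P={}
for n,u,v,z in [("ctr",352.6,218.5,8),("disc",270+420/5,155+297/4.8,36),("ring",270+417/5,155+305/4.8,22),("knob",373.2,187.7,77),("ccw",352.2,185.6,22),("cw",384.8,211.5,22)]:
    P[n]=onplane(c,u,v,z)[:2];print(n,P[n].round(1))
# centre from cw hole & knob & ring ellipse
for C in(P["ctr"],P["ring"]):
    for n in("knob","ccw","cw"):
        d=P[n]-C;print(n,np.hypot(*d).round(1),np.degrees(np.arctan2(d[1],d[0])).round(1))
s=cams.capture("scene");im=s["image"]
m=(im.max(2)<60).astype(np.uint8)
n,l,st,ce=cv2.connectedComponentsWithStats(m)
for i in range(1,n):
    if abs(ce[i][0]-263)<25 and abs(ce[i][1]-216)<25: print(st[i],ce[i],onplane(s,*ce[i],70))
print("proj knob",proj(s,[*P["knob"],77]),proj(s,[*P["knob"],53]))
M=R.from_rotvec(status.read_state()["eef_rot"]).as_matrix();print(M.round(3).tolist())
```

```text
ctr [509.7 -96.7]
disc [509.9 -98.5]
ring [507.4 -97.9]
knob [ 583.4 -146.9]
ccw [600.9 -94.6]
cw [ 528.5 -185.2]
knob 89.2 -34.2
ccw 91.2 1.3
cw 90.4 -78.0
knob 90.4 -32.8
ccw 93.5 2.0
cw 89.8 -76.4
proj knob [261.83492413 211.39335493] [263.05776824 216.4546271 ]
[[-0.954, -0.299, -0.0], [-0.299, 0.954, 0.001], [0.0, 0.001, -1.0]]
```

```bash
python3 -m creep '[{"translation":[-513,360,76],"rot":[0,0,51],"hand":-0.4},{"translation":[-513,360,76],"rot":[0,0,51],"hand":-0.4},{"translation":[-513,360,76],"rot":[0,0,51],"hand":-0.4},{"translation":[-513,360,76],"rot":[0,0,51],"hand":-0.4},{"translation":[-513,360,76],"rot":[0,0,51],"hand":-0.4},{"translation":[-513,360,76],"rot":[0,0,51],"hand":-0.4},{"translation":[-513,360,76],"rot":[0,0,51],"hand":-0.4},{"translation":[-513,360,76],"rot":[0,0,51],"hand":-0.4}]' 25
cat >> h.py <<'E'
def totool(target,yaw=None):
    from bench import status
    s=status.read_state();M=R.from_rotvec(s["eef_rot"]).as_matrix()
    y=np.degrees(np.arctan2(M[1,1],M[0,1]))
    print("t",round(s["time"],2),"pos",np.round(s["tool_pos"],1),"yaw_y",y.round(1),"F",np.round(s["force"],1),"w",round(s["width"],1),"q6",round(s["q"][5],2))
    print("shift",(M.T@(np.array(target)-s["tool_pos"])).round(1),"rz",None if yaw is None else round(y-yaw,1))
E
python3 -c "
from h import *;totool([583.5,-147,150],56.5)"
```

```text
time: 1.05
tool_pos: [433.6, -342.7, 180.8]
eef_rot: [0.911, 3.006, -0.0]
force: [0.6, -0.6, -0.2]
width: 61.2
grip_force: 0.0
t 1.05 pos [ 433.6 -342.7  180.8] yaw_y 56.3 F [ 0.6 -0.6 -0.2] w 61.2 q6 -1.84
shift [-16.  246.   30.8] rz -0.2
```

```bash
python3 -m creep '[{"translation":[-15,225,28],"rot":[0,0,0],"hand":-0.4},{"translation":[-15,225,28],"rot":[0,0,0],"hand":-0.4},{"translation":[-15,225,28],"rot":[0,0,0],"hand":-0.4},{"translation":[-15,225,28],"rot":[0,0,0],"hand":-0.4},{"translation":[-15,225,28],"rot":[0,0,0],"hand":-0.4},{"translation":[-15,225,28],"rot":[0,0,0],"hand":-0.4},{"translation":[-15,225,28],"rot":[0,0,0],"hand":-0.4}]'
python3 - <<'E'
from h import *;totool([583.5,-147,150],56.5)
from bench import cams
c=cams.capture("wrist");cv2.imwrite("pics/w1.png",c["image"][:,:,::-1])
for p in([583.5,-147,77],[600.,-95,22],[509.5,-97,36]):print(proj(c,p))
E
```

```text
time: 1.75
tool_pos: [569.8, -164.6, 152.3]
eef_rot: [-0.905, -3.007, 0.0]
force: [-0.2, 0.4, 0.5]
width: 61.7
grip_force: 0.0
t 1.75 pos [ 569.8 -164.6  152.3] yaw_y 56.5 F [-0.2  0.4  0.5] w 61.7 q6 -2.2
shift [-1.7 22.2  2.3] rz -0.0
[345.57234862 212.36290697]
[404.04778198 174.83204097]
[344.88707157  78.508963  ]
```

View pics/w1.png

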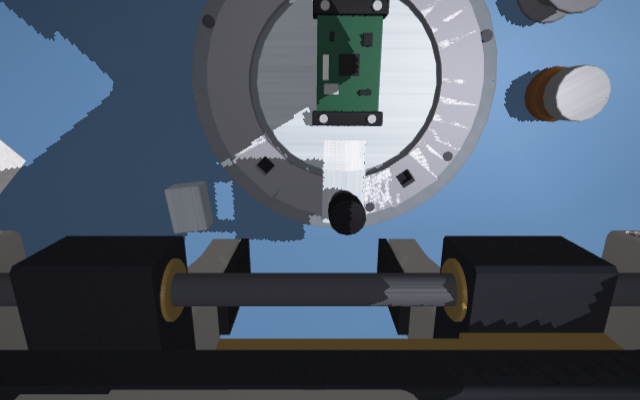

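The wrist view shows the knob top near (346,212), matching its predicted position. The CCW hole is at (405,178) and the CW hole at (265,165).

```bash
python3 - <<'E'
from h import *
from bench import cams
c=cams.capture("wrist")
im=c["image"]
C=None
K=onplane(c,346,212,77)
print(K)
E
python3 -m creep '[{"translation":[0,0,0],"rot":[0,0,0],"hand":-0.4},{"translation":[0,0,0],"rot":[0,0,0],"hand":-0.4},{"translation":[0,0,0],"rot":[0,0,0],"hand":-0.4}]' >/dev/null
python3 - <<'E'
from h import *
from bench import cams
totool([583.5,-147,48],56.5)
c=cams.capture("wrist");im=c["image"]
m=(im.max(2)<60).astype(np.uint8);n,l,st,ce=cv2.connectedComponentsWithStats(m)
A=np.array([509.5,-97])
for i in range(1,n):
    if 25<st[i][4]<3000 and ce[i][1]<250:
        p=onplane(c,*ce[i],22)[:2];d=p-A;print(st[i],ce[i].round(1),p.round(1),np.hypot(*d).round(1),np.degrees(np.arctan2(d[1],d[0])).round(1))
print(proj(c,[583.5,-147,77]))
E
```

```text
[ 583.21110276 -147.33825975   77.        ]
t 2.15 pos [ 569.5 -165.9  153. ] yaw_y 56.3 F [-0.8  0.9  1. ] w 61.1 q6 -2.2
shift [ -1.2  23.4 105. ] rz -0.2
[ 314    0   76  100 2961] [340.1  37.9] [483.3 -84.3] 29.1 154.2
[518   0  23  21  67] [526.3  11.4] [543.8  38.8] 140.1 75.8
[539   0  21   9  71] [548.4   2.7] [547.4  54.6] 156.3 76.0
[203  14  13  14 136] [209.1  20.3] [ 419.7 -158.3] 108.7 -145.7
[361  32  13  15 149] [367.4  38.2] [494.7 -67.5] 33.0 116.6
[525  68  22  51 346] [532.5  95.5] [600.9  18. ] 146.9 51.5
[536  72  20  44 282] [542.8  95.9] [605.6  24.5] 154.9 51.7
[358  88  14   8  69] [365.   91.2] [526.  -88.7] 18.5 26.6
[314 110  69  15 758] [347.4 116.9] [ 534.9 -110.4] 28.7 -27.8
[258 156  18  17 167] [266.7 164.3] [ 530.4 -185.5] 91.0 -76.7
[398 169  16  15 132] [405.5 176. ] [601.7 -95.8] 92.3 0.8
[ 330  190   37   44 1245] [347.3 211.8] [ 601.4 -152.3] 107.3 -31.0
[347.23791461 211.22686464]
```

```bash
python3 -m creep '[{"translation":[-1,23.5,10],"rot":[0,0,0],"hand":-0.4},{"translation":[-1,23.5,40],"rot":[0,0,0],"hand":-0.4},{"translation":[-1,23.5,70],"rot":[0,0,0],"hand":-0.4},{"translation":[-1,23.5,90],"rot":[0,0,0],"hand":-0.4},{"translation":[-1,23.5,104],"rot":[0,0,0],"hand":-0.4},{"translation":[-1,23.5,104],"rot":[0,0,0],"hand":-0.4},{"translation":[-1,23.5,104],"rot":[0,0,0],"hand":-0.4}]'
python3 - <<'E'
from h import *
from bench import cams
totool([583.5,-147,48],56.5)
c=cams.capture("wrist");cv2.imwrite("pics/w2.png",c["image"][:,:,::-1])
E
```

```text
time: 2.9
tool_pos: [584.1, -146.4, 49.3]
eef_rot: [0.908, 3.007, -0.0]
force: [0.2, 0.1, 0.1]
width: 61.4
grip_force: 0.0
t 2.9 pos [ 584.1 -146.4   49.3] yaw_y 56.4 F [0.2 0.1 0.1] w 61.4 q6 -2.24
shift [ 0.1 -0.8  1.3] rz -0.1
```

View pics/w2.png

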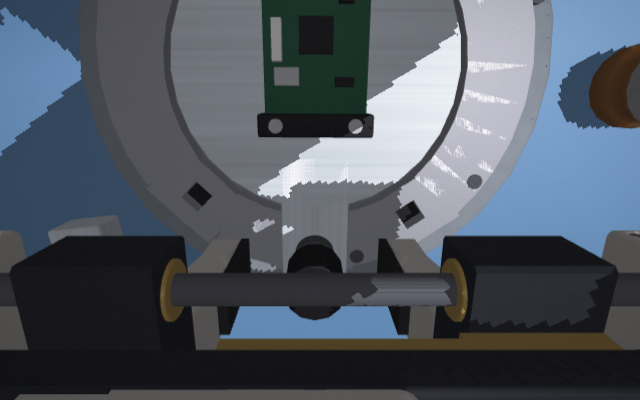

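The wrist view shows the knob at (314,290), centred between the open fingers. The CCW hole is at (410,213). I'll close softly first.

```bash
python3 -m creep '[{"translation":[0,0,1],"rot":[0,0,0],"hand":0.2},{"translation":[0,0,1],"rot":[0,0,0],"hand":0.6},{"translation":[0,0,1],"rot":[0,0,0],"hand":0.6},{"translation":[0,0,1],"rot":[0,0,0],"hand":0.6},{"translation":[0,0,1],"rot":[0,0,0],"hand":0.6}]' 8
python3 -c "
from h import *;totool([583.5,-147,48],56.5)"
```

```text
time: 3.45
tool_pos: [583.7, -146.2, 47.9]
eef_rot: [0.908, 3.007, 0.0]
force: [0.0, -0.2, -0.4]
width: 26.5
grip_force: 0.0
t 3.45 pos [ 583.7 -146.2   47.9] yaw_y 56.4 F [ 0.  -0.2 -0.4] w 26.5 q6 -2.24
shift [-0.3 -0.8 -0.1] rz -0.1
```

```bash
python3 -m creep '[{"translation":[0,0,0],"rot":[0,0,0],"hand":0.6},{"translation":[0,0,0],"rot":[0,0,0],"hand":0.6}]' 8
python3 -m creep '[{"translation":[0,0,0],"rot":[0,0,0],"hand":0.7},{"translation":[0,0,0],"rot":[0,0,0],"hand":0.7},{"translation":[0,0,0],"rot":[0,0,0],"hand":0.7}]' 30
python3 -c "
from h import *;totool([583.5,-147,48],56.5)"
```

```text
time: 3.65
tool_pos: [583.7, -146.2, 47.9]
eef_rot: [0.908, 3.007, 0.0]
force: [-0.6, -0.6, 2.0]
width: 25.9
grip_force: 8.0
time: 3.95
tool_pos: [583.7, -146.2, 47.9]
eef_rot: [0.908, 3.007, 0.0]
force: [-0.2, 0.4, 2.6]
width: 25.3
grip_force: 30.0
t 3.95 pos [ 583.7 -146.2   47.9] yaw_y 56.4 F [-0.2  0.4  2.6] w 25.3 q6 -2.24
shift [-0.2 -0.8 -0.1] rz -0.1
```

```bash
python3 -m creep '[{"translation":[0,0,-2.5],"rot":[0,0,0],"hand":0.7},{"translation":[0,0,-5],"rot":[0,0,0],"hand":0.7},{"translation":[0,0,-8],"rot":[0,0,0],"hand":0.7},{"translation":[0,0,-11],"rot":[0,0,0],"hand":0.7},{"translation":[0,0,-13],"rot":[0,0,0],"hand":0.7},{"translation":[0,0,-15],"rot":[0,0,0],"hand":0.7},{"translation":[0,0,-15],"rot":[0,0,0],"hand":0.7},{"translation":[0,0,-15],"rot":[0,0,0],"hand":0.7}]'
python3 - <<'E'
from h import *;totool([583.5,-147,63],56.5)
A=np.array([510.3,-97.2]);from bench import status
p=np.array(status.read_state()["tool_pos"][:2]);d=p-A;print(np.hypot(*d),np.degrees(np.arctan2(d[1],d[0])))
# arc in tool frame (x radial inward?, y tangential)
M=R.from_rotvec(status.read_state()["eef_rot"]).as_matrix()
r=90;a0=np.radians(-33.8)
for g in(3,6,9,12,15,18,21,24,27,30,31,32,33,34,35,36,37):
    t=a0+np.radians(g);w=r*np.array([np.cos(t)-np.cos(a0),np.sin(t)-np.sin(a0),0]);print(g,(M.T@w).round(2))
E
```

```text
time: 4.75
tool_pos: [583.6, -146.1, 62.6]
eef_rot: [-0.908, -3.007, -0.0]
force: [3.6, -0.5, -8.3]
width: 25.2
grip_force: 30.0
t 4.75 pos [ 583.6 -146.1   62.6] yaw_y 56.4 F [ 3.6 -0.5 -8.3] w 25.2 q6 -2.24
shift [-0.4 -0.8 -0.4] rz -0.1
88.0962165036277 -33.740886829709204
3 [0.11 4.71 0.  ]
6 [0.46 9.41 0.  ]
9 [ 1.06 14.08  0.  ]
12 [ 1.9  18.72  0.  ]
15 [ 2.98 23.3   0.  ]
18 [ 4.3  27.83  0.  ]
21 [ 5.86 32.27  0.  ]
24 [ 7.65 36.63  0.  ]
27 [ 9.66 40.89  0.  ]
30 [11.9  45.04  0.  ]
31 [12.69 46.4   0.  ]
32 [13.5  47.74  0.  ]
33 [14.34 49.07  0.  ]
34 [15.21 50.38  0.  ]
35 [16.09 51.68  0.  ]
36 [17.   52.96  0.  ]
37 [17.93 54.23  0.  ]
```

```bash
python3 -m creep '[{"translation":[0.1,4.7,0],"rot":[0,0,-3],"hand":0.7},{"translation":[0.5,9.4,0],"rot":[0,0,-6],"hand":0.7},{"translation":[1.1,14.1,0],"rot":[0,0,-9],"hand":0.7},{"translation":[1.9,18.7,0],"rot":[0,0,-12],"hand":0.7},{"translation":[3,23.3,0],"rot":[0,0,-15],"hand":0.7},{"translation":[4.3,27.8,0],"rot":[0,0,-18],"hand":0.7},{"translation":[5.9,32.3,0],"rot":[0,0,-21],"hand":0.7},{"translation":[5.9,32.3,0],"rot":[0,0,-21],"hand":0.7}]'
cat >> h.py <<'E'
def where():
    from bench import status
    s=status.read_state();d=np.array(s["tool_pos"][:2])-[510.3,-97.2];a=np.arctan2(d[1],d[0])
    f=np.array(s["force"]);print("r",np.hypot(*d).round(2),"ang",np.degrees(a).round(2),"z",round(s["tool_pos"][2],2),"Frad",(f[0]*np.cos(a)+f[1]*np.sin(a)).round(1),"Ftan",(-f[0]*np.sin(a)+f[1]*np.cos(a)).round(1),"Fz",f[2].round(1))
E
python3 - <<'E'
from h import *;totool([583.5,-147,63],56.5);where()
from bench import cams
c=cams.capture("wrist");cv2.imwrite("pics/w3.png",c["image"][:,:,::-1])
E
```

```text
time: 5.55
tool_pos: [596.4, -116.1, 62.5]
eef_rot: [-0.342, -3.122, 0.001]
force: [3.5, -2.7, -8.4]
width: 25.5
grip_force: 30.0
t 5.55 pos [ 596.4 -116.1   62.5] yaw_y 77.5 F [ 3.5 -2.7 -8.4] w 25.5 q6 -1.92
shift [  5.9 -32.9  -0.5] rz 21.0
r 88.18 ang -12.41 z 62.52 Frad 4.0 Ftan -1.9 Fz -8.4
```

View pics/w3.png

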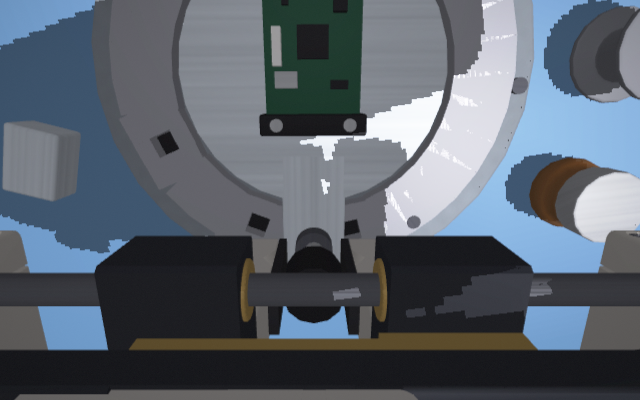

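The holder is now turned about 21°. The start hole is at (258,222), the next hole is just ahead at (351,227), and the arm is centred at x≈313, so the target is about 35° round.

```bash
python3 -m creep '[{"translation":[0.1,4.7,0],"rot":[0,0,-3],"hand":0.7},{"translation":[0.5,9.4,0],"rot":[0,0,-6],"hand":0.7},{"translation":[0.7,11,0],"rot":[0,0,-7],"hand":0.7},{"translation":[0.7,11,1],"rot":[0,0,-7],"hand":0.7},{"translation":[0.7,11,1.7],"rot":[0,0,-7],"hand":0.7},{"translation":[0.7,11,2.2],"rot":[0,0,-7],"hand":0.7},{"translation":[0.7,11,2.2],"rot":[0,0,-7],"hand":0.7}]'
python3 - <<'E'
from h import *;where()
from bench import cams
c=cams.capture("top");x=c["image"][165:245,310:400]
cv2.imwrite("pics/t4.png",cv2.resize(x,None,fx=7,fy=7,interpolation=cv2.INTER_CUBIC)[:,:,::-1])
E
```

```text
time: 6.3
tool_pos: [598.0, -105.6, 60.4]
eef_rot: [-0.155, -3.137, 0.001]
force: [3.5, -3.5, -7.7]
width: 25.2
grip_force: 30.0
r 88.14 ang -5.47 z 60.43 Frad 3.8 Ftan -3.2 Fz -7.7
```

```bash
python3 -m creep '[{"translation":[0,0,0.4],"rot":[0,0,0],"hand":0.7},{"translation":[0,0,0.4],"rot":[0,0,0],"hand":0.7}]'; python3 -c "
from h import *;where()"
```

```text
time: 6.55
tool_pos: [598.1, -105.6, 60.1]
eef_rot: [-0.154, -3.137, 0.001]
force: [3.6, -4.3, -7.8]
width: 25.5
grip_force: 30.0
r 88.17 ang -5.48 z 60.1 Frad 4.0 Ftan -3.9 Fz -7.8
```

```bash
python3 -m creep '[{"translation":[0,0,0.4],"rot":[0,0,0],"hand":0.7},{"translation":[0,0,0.7],"rot":[0,0,0],"hand":0.7},{"translation":[0,0,0.7],"rot":[0,0,0],"hand":0.7}]'; python3 -c "
from h import *;where()"
```

```text
time: 6.85
tool_pos: [598.1, -105.6, 59.9]
eef_rot: [-0.154, -3.138, 0.001]
force: [0.7, -4.5, -1.9]
width: 25.0
grip_force: 30.0
r 88.21 ang -5.46 z 59.88 Frad 1.2 Ftan -4.4 Fz -1.9
```

```bash
python3 -m creep '[{"translation":[0,0,0],"rot":[0,0,0],"hand":0.34},{"translation":[0,0,0],"rot":[0,0,0],"hand":0.34},{"translation":[0,0,0],"rot":[0,0,0],"hand":0.34}]'; python3 -c "
from h import *;where()"
python3 -m creep '[{"translation":[0,0.7,0],"rot":[0,0,-0.5],"hand":0.34},{"translation":[0,1.4,0],"rot":[0,0,-1],"hand":0.34},{"translation":[0,1.4,0],"rot":[0,0,-1],"hand":0.34}]'; python3 -c "
from h import *;where()"
```

```text
time: 7.15
tool_pos: [598.4, -104.8, 59.7]
eef_rot: [0.154, 3.137, 0.001]
force: [0.5, -0.8, -0.2]
width: 28.7
grip_force: 0.0
r 88.41 ang -4.9 z 59.74 Frad 0.5 Ftan -0.8 Fz -0.2
time: 7.45
tool_pos: [598.3, -104.1, 59.6]
eef_rot: [-0.125, -3.139, 0.001]
force: [-1.3, -4.2, 1.5]
width: 29.0
grip_force: 2.0
r 88.23 ang -4.49 z 59.56 Frad -1.0 Ftan -4.3 Fz 1.5
```

```bash
python3 -m creep '[{"translation":[0,1,0],"rot":[0,0,-0.6],"hand":0.34},{"translation":[0,1.9,0],"rot":[0,0,-1.2],"hand":0.34},{"translation":[0.1,2.8,0],"rot":[0,0,-1.8],"hand":0.34},{"translation":[0.1,3.8,0],"rot":[0,0,-2.4],"hand":0.34},{"translation":[0.1,4.7,0],"rot":[0,0,-3],"hand":0.34}]'; python3 -c "
from h import *;where()"
python3 -m creep '[{"translation":[0,0.5,0],"rot":[0,0,-0.3],"hand":0.34},{"translation":[0,0.5,0],"rot":[0,0,-0.3],"hand":0.34}]'; python3 -c "
from h import *;where()"
```

```text
time: 7.95
tool_pos: [598.3, -100.1, 59.5]
eef_rot: [-0.043, -3.141, 0.002]
force: [-0.3, -7.9, 0.8]
width: 29.1
grip_force: 3.8
r 88.09 ang -1.86 z 59.46 Frad -0.0 Ftan -7.9 Fz 0.8
time: 8.15
tool_pos: [598.5, -99.3, 59.4]
eef_rot: [-0.035, -3.141, 0.001]
force: [0.4, -6.3, 0.8]
width: 29.2
grip_force: 2.9
r 88.18 ang -1.34 z 59.38 Frad 0.5 Ftan -6.3 Fz 0.8
```

```bash
for i in 1; do python3 -m creep '[{"translation":[0,0,0],"rot":[0,0,0],"hand":0.34}]' >/dev/null; python3 -c "
from h import *;where()"; done
python3 -m creep '[{"translation":[0,0.6,0],"rot":[0,0,-0.4],"hand":0.34},{"translation":[0,0.6,0],"rot":[0,0,-0.4],"hand":0.34}]'>/dev/null; python3 -c "
from h import *;where()"
python3 -m creep '[{"translation":[0,0.6,0],"rot":[0,0,-0.4],"hand":0.34},{"translation":[0,0.6,0],"rot":[0,0,-0.4],"hand":0.34}]'>/dev/null
python3 - <<'E'
from h import *;where()
from bench import cams
c=cams.capture("wrist");cv2.imwrite("pics/w5.png",c["image"][:,:,::-1])
E
```

```text
r 88.14 ang -1.33 z 59.36 Frad 0.1 Ftan -6.2 Fz -0.1
r 88.18 ang -0.9 z 59.32 Frad 0.2 Ftan -5.6 Fz 0.5
r 88.15 ang -0.46 z 59.21 Frad -0.0 Ftan -4.8 Fz -1.8
```

View pics/w5.png

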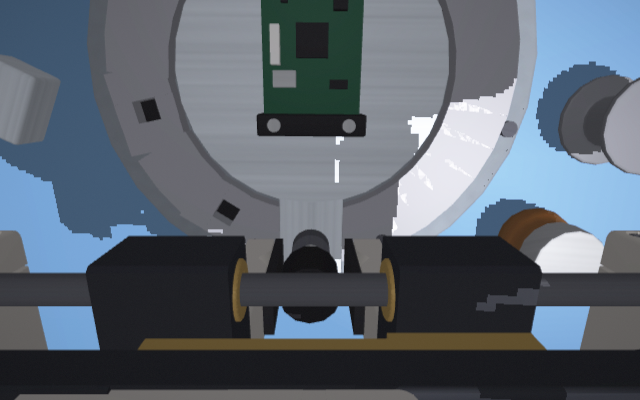

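The wrist view shows the knob still raised at (310,285), riding on the ring, and the next hole is hidden under the arm. I'll keep pushing gently.

```bash
python3 -m creep '[{"translation":[0,0.6,0],"rot":[0,0,-0.4],"hand":0.34},{"translation":[0,0.6,0],"rot":[0,0,-0.4],"hand":0.34}]'>/dev/null; python3 -c "
from h import *;where()"
python3 -m creep '[{"translation":[0,0.6,0],"rot":[0,0,-0.4],"hand":0.34},{"translation":[0,0.6,0],"rot":[0,0,-0.4],"hand":0.34}]'>/dev/null;  python3 -c "
from h import *;where()"
python3 -m creep '[{"translation":[0,0.5,0],"rot":[0,0,-0.3],"hand":0.34},{"translation":[0,0.5,0],"rot":[0,0,-0.3],"hand":0.34}]'>/dev/null; python3 -c "
from h import *;where()"
```

```text
r 88.22 ang 0.1 z 59.08 Frad 1.2 Ftan -4.2 Fz -3.7
r 88.58 ang 0.94 z 59.36 Frad -0.2 Ftan -0.0 Fz 0.1
r 88.7 ang 1.29 z 59.6 Frad -0.6 Ftan 0.2 Fz 0.3
```

Run:
```python
from bench import cams
import cv2
c=cams.capture("wrist");cv2.imwrite("pics/w6.png",c["image"][180:350,200:440,::-1].repeat(2,0).repeat(2,1))
```

```text
(no output)
```

View pics/w6.png

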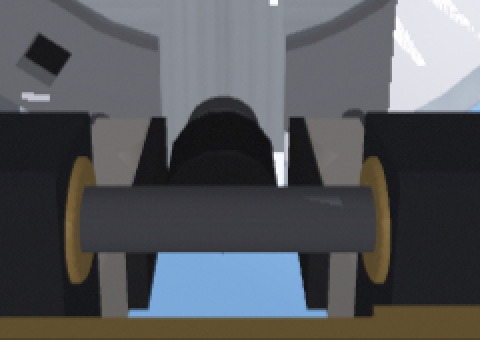

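The knob has dropped: it now sits low, with most of the stem hidden, so the pin snapped in. I'll open the fingers and retreat upward.

```bash
python3 -m creep '[{"translation":[0,0,0],"rot":[0,0,0],"hand":0},{"translation":[0,0,0],"rot":[0,0,0],"hand":-0.4},{"translation":[0,0,0],"rot":[0,0,0],"hand":-0.4},{"translation":[0,0,-15],"rot":[0,0,0],"hand":-0.4},{"translation":[0,0,-40],"rot":[0,0,0],"hand":-0.4},{"translation":[0,0,-75],"rot":[0,0,0],"hand":-0.4},{"translation":[0,0,-100],"rot":[0,0,0],"hand":-0.4},{"translation":[0,0,-100],"rot":[0,0,0],"hand":-0.4}]'
python3 -m creep '[{"translation":[30,0,0],"rot":[0,0,0],"hand":-0.4},{"translation":[30,0,0],"rot":[0,0,0],"hand":-0.4},{"translation":[30,0,0],"rot":[0,0,0],"hand":-0.4}]'
python3 - <<'E'
from h import *
from bench import cams
c=cams.capture("wrist")
cv2.imwrite("pics/w7.png",c["image"][:,:,::-1])
a=np.radians(1);b=np.array([510.3+90*np.cos(a),-97.2+90*np.sin(a)])
for z in(77,79,89,45):print(z,proj(c,[*b,z]),13*c["intrinsics"][0,0]/np.linalg.norm(np.array([*b,z])-c["origin"]))
E
```

```text
time: 10.15
tool_pos: [601.0, -95.7, 163.7]
eef_rot: [-0.017, 3.135, 0.0]
force: [-0.0, 0.6, -0.4]
width: 61.1
grip_force: 0.0
time: 10.45
tool_pos: [568.3, -96.0, 159.4]
eef_rot: [0.017, -3.142, -0.0]
force: [0.3, -0.6, -0.7]
width: 61.4
grip_force: 0.0
77 [313.44147155 248.92066057] 17.70431814118972
79 [313.44119804 250.03391254] 17.829175017352163
89 [313.4397667  255.85973861] 18.47802722219854
45 [313.445354   233.11839144] 15.904185270739838
```

View pics/w7.png

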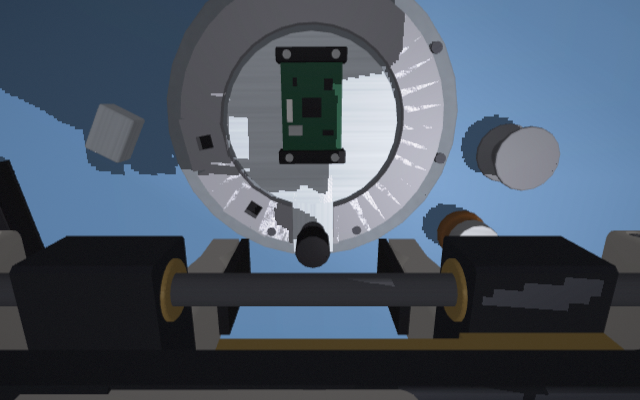

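The wrist view shows the knob top at about (313,249), matching the prediction for the home height. To confirm the seating, I'll repeat the earlier pose around the knob (fingers open) and compare with that picture numerically.

```bash
python3 -m creep '[{"translation":[-30,1.5,0],"rot":[0,0,0],"hand":-0.4},{"translation":[-30,0,0],"rot":[0,0,0],"hand":-0.4},{"translation":[-30,0,30],"rot":[0,0,0],"hand":-0.4},{"translation":[-30,0,60],"rot":[0,0,0],"hand":-0.4},{"translation":[-30,0,90],"rot":[0,0,0],"hand":-0.4},{"translation":[-30,0,111],"rot":[0,0,0],"hand":-0.4},{"translation":[-30,0,111],"rot":[0,0,0],"hand":-0.4},{"translation":[-30,0,111],"rot":[0,0,0],"hand":-0.4}]'
python3 - <<'E'
from h import *;where()
from bench import cams
c=cams.capture("wrist")["image"][:,:,::-1].copy();a=cv2.imread("pics/w2.png")
cv2.imwrite("pics/w8.png",np.hstack([a[170:340,200:440],c[170:340,200:440]]).repeat(1,0))
for n,i in(("old",a),("new",c)):
    g=i.max(2);print(n,g[215:272:1,314].tolist(),g[300:330,314].tolist())
E
```

```text
time: 11.3
tool_pos: [599.0, -95.8, 48.3]
eef_rot: [0.017, -3.141, 0.001]
force: [-0.1, 0.7, -0.0]
width: 61.2
grip_force: 0.0
r 88.74 ang 0.89 z 48.34 Frad -0.1 Ftan 0.7 Fz -0.0
old [118, 118, 119, 118, 118, 119, 118, 118, 118, 118, 118, 118, 119, 118, 119, 118, 118, 118, 118, 106, 70, 38, 38, 36, 38, 38, 40, 45, 42, 26, 15, 15, 15, 15, 15, 16, 14, 14, 15, 16, 14, 13, 15, 16, 16, 16, 15, 16, 16, 17, 18, 38, 45, 43, 38, 36, 35] [54, 51, 51, 50, 49, 46, 38, 32, 33, 32, 32, 32, 33, 32, 33, 32, 31, 32, 33, 31, 143, 179, 179, 179, 179, 179, 179, 178, 179, 179]
new [130, 130, 130, 130, 129, 130, 129, 129, 129, 130, 130, 130, 131, 131, 130, 130, 130, 130, 131, 131, 101, 56, 44, 45, 45, 46, 47, 51, 54, 40, 22, 16, 17, 18, 17, 15, 15, 19, 18, 16, 17, 19, 17, 18, 17, 20, 16, 18, 16, 18, 18, 27, 43, 49, 49, 49, 50] [60, 58, 58, 57, 55, 54, 36, 22, 21, 25, 24, 24, 24, 36, 41, 40, 40, 30, 21, 22, 58, 165, 202, 202, 202, 201, 202, 202, 202, 201]
```

View pics/w8.png

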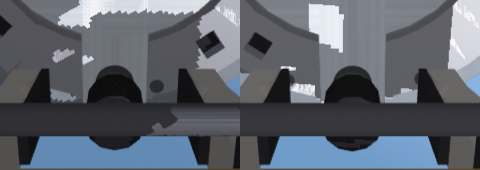

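Side by side, the knob and collar look identical to the original home state: the visible collar strip is about 9 px in both, so the pin is home.

```bash
python3 -m creep '[{"translation":[0,0,-20],"rot":[0,0,0],"hand":-0.4},{"translation":[0,0,-50],"rot":[0,0,0],"hand":-0.4},{"translation":[0,0,-85],"rot":[0,0,0],"hand":-0.4},{"translation":[0,0,-110],"rot":[0,0,0],"hand":-0.4},{"translation":[0,0,-110],"rot":[0,0,0],"hand":-0.4},{"translation":[0,0,-110],"rot":[0,0,0],"hand":-0.4},{"translation":[0,0,-110],"rot":[0,0,0],"hand":-0.4}]' && python3 -c "
from bench import ticket;print(ticket.finish_job())"
```

```text
time: 12.05
tool_pos: [598.5, -95.6, 158.5]
eef_rot: [-0.016, 3.141, 0.0]
force: [0.6, 0.3, 0.8]
width: 61.2
grip_force: 0.0
the job is handed in; nothing more can be done
None
```

The holder is turned counterclockwise about 34–35° (roughly 0.6 rad) to the very next hole, the pin has snapped home there, and the job is handed in at about 12 s; sideways force stayed under 8 N in the readings taken, and no verdict came back.

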